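# Click-test four push-lock switches and reject the worn ones

### The arm

A 7-joint arm with a two-finger parallel gripper is mounted at the origin on a cart in front of the work surface, level with it; the furniture and walls round the work are solid. World frame = base frame: x ahead of the robot, y to its left, z up, the work surface at z = 0. Lengths are in m, angles in degrees, forces in N, time in s.
With the tool pointing down it reaches from about 0.35 to 0.775 m from the base axis. Payload 3.1 kg.
Tool frame: the origin (TCP) lies on the centre line of the jaws, within the pads' length; the fingertips stand 17 mm ahead of it and the grasp point (between the pads) lies 2 mm behind it (robot.tip_reach is the distance from the TCP to the fingertips, in m); z points along the fingers, y is the direction in which the jaws open and shut (so a half turn about z gives the same grasp; the last joint's range is limited). The gripper opens to 85 mm and grips with 20 to 120 N. Pads are 22 mm wide; open, the fingers measure 114 mm over their backs; the gripper's body (76 mm by 85 mm) begins 54 mm behind the grasp point. The pads swing forward as they close: fully open they stand 13 mm farther back than shut.
Start: joints at [-74.41, 17.813, 0.802, 86.603, -0.252, 75.585, -1.558], TCP at [0.17, 0.523, 0.248] pointing down, gripper open.
Joint ranges: [-154.91, 154.91], [-16.99, 109.72], [-72.82, 74.43], [7.12, 147.25], [-82.49, 262.49], [11.32, 116.49], [-174.64, 174.64]. Speed limits (degrees/s): [159.86, 159.86, 180, 180, 180, 180, 180].

### API

Orientations are given as [roll, pitch, yaw] about the fixed x, y, z axes, in that order (R = Rz(yaw) Ry(pitch) Rx(roll)).
In Python, from station import robot, fingers, vision, workorder, recognise gives the robot as it stands. Calls block until the motion is done:
- robot.move_to(position, orientation): joint-space move of the TCP to a pose.
- robot.line_to(position, orientation=None, velocity=0.15, f_stop=None): straight line of the TCP; orientation=None keeps the orientation; velocity is the mean speed in m/s. With f_stop (N) it stops when the force on the tool has changed by that much, and returns True; else False.
- robot.move_j(angles): joint-space move.
- fingers.gripper_to(opening, force=None): opening from 0.0 (shut) to 1.0 (fully open); force is the grip in N (None keeps the last); returns when the fingers have stopped.
- robot.pause(seconds).
- robot.inverse_kinematics(position, orientation): joint angles nearest the present ones, or None.
- vision.grab_frame(name): name is "side" or "top"; returns the picture (384x512x3 uint8, red, green, blue); there is no depth.
- vision.calibration(name): a dict with "mtx" (3x3 intrinsics, pixels), "extrinsics" (4x4, takes a point from world to camera coordinates). Camera axes: x right, y up, looking along -z (the intrinsics and any distortion apply to the point x, -y, -z); pixel columns grow to the right and rows downward; lengths in m; the calibration is good to about 2 mm. A picture is of the moment at which its call begins. calibration takes no time and is no camera call.
A pose or a line that the arm cannot do raises robot.PlanningError and nothing moves.
- workorder.close_job(): hands the job in, once; it reports no verdict.
Trained networks look in the newest picture that a camera, given by its name, has taken for a name from the list of things; names that differ only in an ending like _2 or _b are one class to them, and where a whole thing is asked for, a point or a joint stands for the part that bears it (a point fixed in the world has none). Each returns a list of dicts, best first, with "p" (0 to 1); they miss things now and then, are a little off and sometimes report something else, mostly with a low value. They report only what shows in the picture. A call takes as long as a camera call. They do not tell look-alikes from the thing itself.
- recognise(label, camera): "rect" ([centre column, centre row, width, height] in pixels, round what is visible of it).
Readings, each from a call of its own:
- robot.current_time_s(): time.
- robot.current_joint_positions(): joint angles.
- robot.current_dq(): joint speeds.
- robot.current_joint_torque(): joint torques, N m.
- robot.current_tool_pos(): TCP position.
- robot.current_eef_rot(): TCP orientation.
- robot.current_contact_force(): force on the tool from outside, world axes, zero at the start.
- robot.current_torque(): the same for the moment, N m.
- robot.current_finger_gap(): opening from 0.0 (shut) to 1.0 (fully open).
Only numpy, scipy, OpenCV 4.12 (cv2) and the standard library are available. Lean on these libraries where they do the work, as an engineer would, in place of code of your own. Each camera call takes 0.05 s, during which the arm holds its last target.

### The job

Test the four push-lock switches on the mat: push each cap fully home and let go. Leave those that stay locked down standing where they are, and stand every one that pops back up upright in the shallow metal reject tray. Do not disturb the other things on the bench or tip a switch over.

Things in the scene. Friction and masses are not known exactly. Their poses are not given: they have to be found in the camera images.
- switch_a_mid (a point): Centre of the housing of one of four look-alike push-lock switches: plain grey box, 46 x 46 mm in plan, 44 mm high, about 0.2 kg, round black push cap on top, standing loose on the mat. The point is 22 mm above its underside, on the cap's axis; x, y square to the sides, z up. A good switch snaps past half way and stays fully down by itself; pushed less, it rises fully: not yet tested.
- cap_a_top (a point): Top centre of the push cap (33 mm across, 8 mm thick) on switch_a_mid's housing. Heights above that point: 46 mm untouched, 34 mm fully home (12 mm straight down, under 4 N, then a hard stop). A good one stays at 34 mm. A worn one, let go, pops up within 0.5 s, but only to 42 mm and stays there. Nothing else tells them apart.
- switch_b_mid (a point): Centre of the housing of one of four look-alike push-lock switches: plain grey box, 46 x 46 mm in plan, 44 mm high, about 0.2 kg, round black push cap on top, standing loose on the mat. The point is 22 mm above its underside, on the cap's axis; x, y square to the sides, z up. A good switch snaps past half way and stays fully down by itself; pushed less, it rises fully: not yet tested.
- cap_b_top (a point): Top centre of the push cap (33 mm across, 8 mm thick) on switch_b_mid's housing. Heights above that point: 46 mm untouched, 34 mm fully home (12 mm straight down, under 4 N, then a hard stop). A good one stays at 34 mm. A worn one, let go, pops up within 0.5 s, but only to 42 mm and stays there. Nothing else tells them apart.
- switch_c_mid (a point): Centre of the housing of one of four look-alike push-lock switches: plain grey box, 46 x 46 mm in plan, 44 mm high, about 0.2 kg, round black push cap on top, standing loose on the mat. The point is 22 mm above its underside, on the cap's axis; x, y square to the sides, z up. A good switch snaps past half way and stays fully down by itself; pushed less, it rises fully: not yet tested.
- cap_c_top (a point): Top centre of the push cap (33 mm across, 8 mm thick) on switch_c_mid's housing. Heights above that point: 46 mm untouched, 34 mm fully home (12 mm straight down, under 4 N, then a hard stop). A good one stays at 34 mm. A worn one, let go, pops up within 0.5 s, but only to 42 mm and stays there. Nothing else tells them apart.
- switch_d_mid (a point): Centre of the housing of one of four look-alike push-lock switches: plain grey box, 46 x 46 mm in plan, 44 mm high, about 0.2 kg, round black push cap on top, standing loose on the mat. The point is 22 mm above its underside, on the cap's axis; x, y square to the sides, z up. A good switch snaps past half way and stays fully down by itself; pushed less, it rises fully: not yet tested.
- cap_d_top (a point): Top centre of the push cap (33 mm across, 8 mm thick) on switch_d_mid's housing. Heights above that point: 46 mm untouched, 34 mm fully home (12 mm straight down, under 4 N, then a hard stop). A good one stays at 34 mm. A worn one, let go, pops up within 0.5 s, but only to 42 mm and stays there. Nothing else tells them apart.
- reject_tray_in (a point): Centre of the inner floor of the reject tray: a shallow plain aluminium tray, 110 x 110 mm outside, walls 4 mm thick with their rim 18 mm above the worktop, fixed, on the bare worktop to the right of the mat; its floor is 8 mm above the worktop; x and y run along its sides, z up.
- loupe: Bystander: black bench loupe, 35 mm across and 34 mm high, standing on the bench; origin at the centre of its underside.
- marker: Bystander: marker pen lying on the bench, 125 mm long along its y, 12 mm thick; origin at the underside of its middle.
- parts_pot: Bystander: small round pot with a lid, 44 mm across, 32 mm high; origin at the centre of its underside.
- tape_roll: Bystander: roll of black tape lying flat, 70 mm across, 18 mm high; origin at the centre of its underside.
Not all that is in view belongs to the job. What is shaped like the part that bears switch_d_mid but red is not meant.

How it is judged:
By the outcome, as a careful person would: the job done as asked, in the order asked, and still so for the second after the job is handed in, with the robot touching nothing.
It also fails if it takes over 64 s, if anything falls off the work surface, if the arm or the gripper's body presses on something with over 40 N, if the wrist force passes 120 N, or if a joint passes its speed limit or range.

## Working session

There is one attempt and no reset: what is moved stays moved. The work goes in short steps, each a Python script; the robot and the scene stay as the last script left them, time stands still between calls to the robot, and variables do not carry over. Pictures are saved under pics/ and viewed, and the job is handed in when it is done.

```bash
mkdir -p pics; ls
cat > h.py <<'E'
import numpy as np, cv2
from station import robot, fingers, vision, workorder, recognise
def save(im,n): cv2.imwrite(f"pics/{n}.png", im[:,:,::-1])
E
python3 - <<'E'
from h import *
for c in("side","top"):
    im=vision.grab_frame(c); save(im,c+"0"); k=vision.calibration(c); print(c,k)
    for l in("switch_a_mid","cap_a_top","loupe"):
        for d in recognise(l,c): print(l,np.round(d["rect"],1),round(d["p"],2))
print(robot.current_time_s(), robot.tip_reach, robot.current_eef_rot())
E
```

```text
pics
side {'mtx': array([[456.22124412,   0.        , 257.30340788],
       [  0.        , 456.22124412, 190.19371806],
       [  0.        ,   0.        ,   1.        ]]), 'extrinsics': array([[ 0.99710231, -0.07484403, -0.01361426, -0.4839309 ],
       [ 0.05040933,  0.51603198,  0.85508473, -0.24576148],
       [-0.05697259, -0.85329325,  0.51830952, -0.64297476],
       [ 0.        ,  0.        ,  0.        ,  1.        ]])}
switch_a_mid [283.7 181.2  23.2  37.7] 0.56
cap_a_top [282.6 170.1  18.2  10.4] 0.64
loupe [173.2 237.1  19.4  21.8] 0.6
top {'mtx': array([[454.12149116,   0.        , 252.94496067],
       [  0.        , 454.12149116, 189.11238025],
       [  0.        ,   0.        ,   1.        ]]), 'extrinsics': array([[ 0.02016387, -0.99972898,  0.01163576,  0.233043  ],
       [ 0.99468139,  0.02123512,  0.10078688, -0.53408643],
       [-0.10100665,  0.00954162,  0.99483999, -1.11499712],
       [ 0.        ,  0.        ,  0.        ,  1.        ]])}
switch_a_mid [186.8 174.2  30.5  22. ] 0.88
switch_a_mid [238.8 159.4   8.7  13.9] 0.38
cap_a_top [185.3 171.9  11.6  14.3] 0.66
loupe [251.4 266.    7.3  14.3] 0.44
loupe [184.2 172.9  22.5  23.9] 0.29
0.4 0.017 [-1.79984728e+02  2.72491929e-03  1.62024153e+02]
```

View pics/side0.png

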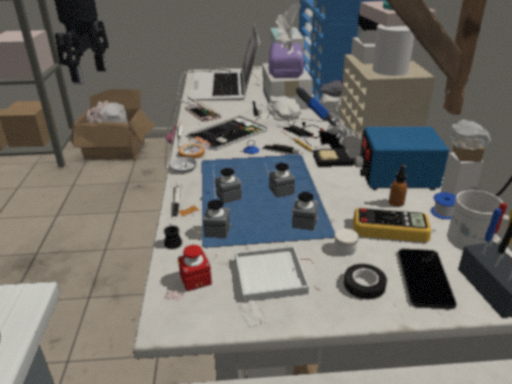

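View pics/top0.png

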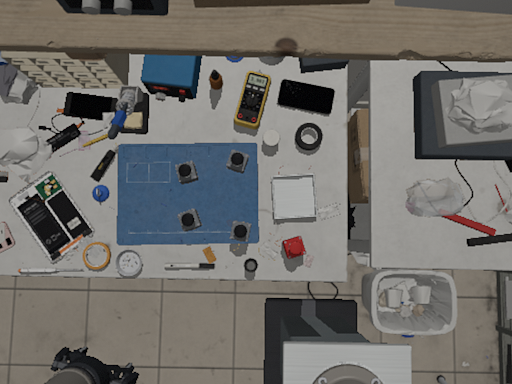

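Run:
```python
import cv2
t=cv2.imread("pics/top0.png");s=cv2.imread("pics/side0.png")
cv2.imwrite("pics/top0z.png",cv2.resize(t[130:280,150:340],None,fx=4,fy=4,interpolation=cv2.INTER_CUBIC))
cv2.imwrite("pics/side0z.png",cv2.resize(s[150:305,160:360],None,fx=3.85,fy=3.85,interpolation=cv2.INTER_CUBIC))
```

```text
(no output)
```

View pics/top0z.png

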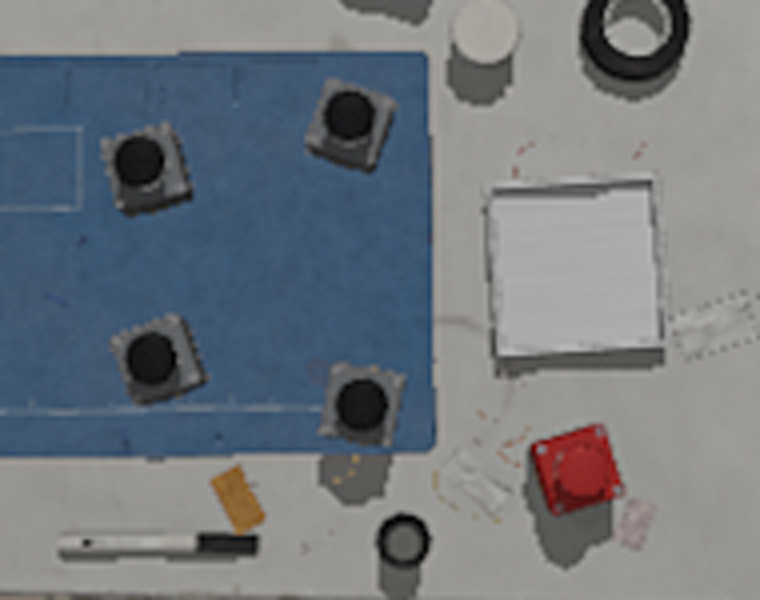

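View pics/side0z.png

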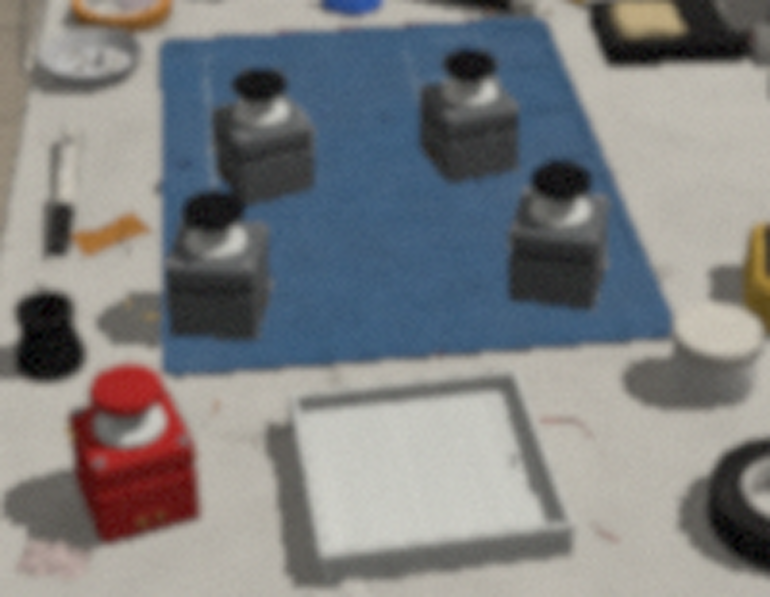

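```bash
cat >> h.py <<'E'
from scipy.optimize import minimize
CAL={c:vision.calibration(c) for c in("side","top")}
def proj(c,P):
    P=np.atleast_2d(P); E=CAL[c]["extrinsics"]; M=CAL[c]["mtx"]
    q=P@E[:3,:3].T+E[:3,3]; q=q*[1,-1,-1]; q=q@M.T
    return q[:,:2]/q[:,2:]
def ray(c,uv,z):
    E=CAL[c]["extrinsics"]; M=CAL[c]["mtx"]; d=np.linalg.solve(M,[uv[0],uv[1],1])*[1,-1,-1]
    R=E[:3,:3]; o=-R.T@E[:3,3]; d=R.T@d
    return o+d*(z-o[2])/d[2]
def blobs(im,win,thr=45):
    x0,y0,x1,y1=win; g=im[y0:y1,x0:x1].max(2)
    m=(g<thr).astype(np.uint8); n,l,st,ce=cv2.connectedComponentsWithStats(m)
    w=[]
    for i in range(1,n):
        if st[i,4]>25: w.append((ce[i]+[x0,y0],st[i]))
    return w
E
python3 - <<'E'
from h import *
t=cv2.imread("pics/top0.png")[:,:,::-1];s=cv2.imread("pics/side0.png")[:,:,::-1]
for c,im,win in(("top",t,(160,140,256,248)),("side",s,(195,155,335,245))):
    for ce,st in blobs(im,win): print(c,ce.round(1),st[2:],ray(c,ce,.069).round(4))
hs=cv2.cvtColor(np.ascontiguousarray(t),cv2.COLOR_RGB2HSV)
for p in [(185,171),(180,180),(195,166),(200,150),(175,165),(240,225),(232,250),(198,182)]: print(p,t[p[1],p[0]],hs[p[1],p[0]])
for u in [(273,178.5),(313,175.5),(274.5,218),(314,217)]: print("tray", ray("top",u,.018).round(4))
E
```

```text
top [236.8 158.5] [ 13  12 124] [0.5986 0.2852 0.069 ]
top [184.3 170.1] [ 12  13 123] [0.5675 0.4116 0.069 ]
top [189.4 180.5] [17  6 28] [0.5423 0.3985 0.069 ]
top [187.4 219.6] [ 12  14 130] [0.448  0.3999 0.069 ]
top [240. 231.] [ 13  13 134] [0.4234 0.2733 0.069 ]
side [323.8 161.8] [ 20  11 103] [0.664  0.4177 0.069 ]
side [281.6 166.8] [12  7 63] [0.5691 0.4043 0.069 ]
side [226.9 171.9] [11  7 65] [0.4511 0.3933 0.069 ]
side [219.4 191.5] [ 6 13 31] [0.4348 0.3145 0.069 ]
side [305.  196.7] [13  9 92] [0.5995 0.2791 0.069 ]
side [215.2 204.4] [ 15  11 112] [0.4268 0.2684 0.069 ]
side [303.7 216.6] [20  8 82] [0.5861 0.2123 0.069 ]
side [214.1 225.3] [20  9 78] [0.4251 0.2006 0.069 ]
(185, 171) [26 24 26] [150  20  26]
(180, 180) [91 90 90] [ 0  3 91]
(195, 166) [52 70 91] [106 109  91]
(200, 150) [ 65  87 113] [106 108 113]
(175, 165) [110 113 120] [111  21 120]
(240, 225) [22 22 23] [120  11  23]
(232, 250) [88 88 86] [30  6 88]
(198, 182) [ 59  85 111] [105 119 111]
tray [0.558  0.1937 0.018 ]
tray [0.5679 0.0922 0.018 ]
tray [0.4581 0.1884 0.018 ]
tray [0.4627 0.0889 0.018 ]
```

```bash
cat >> h.py <<'E'
def solids(x,y,yaw,z0,cap=.068):
    a=np.radians(yaw); R=np.array([[np.cos(a),-np.sin(a)],[np.sin(a),np.cos(a)]])
    q=np.array([[-1,-1],[1,-1],[1,1],[-1,1]])*.023@R.T+[x,y]
    box=np.vstack([np.c_[q,np.full(4,z0)],np.c_[q,np.full(4,z0+.044)]])
    t=np.linspace(0,2*np.pi,24,endpoint=False); r=np.c_[np.cos(t),np.sin(t)]*.0165+[x,y]
    c=np.vstack([np.c_[r,np.full(24,z0+cap)],np.c_[r,np.full(24,z0+cap-.008)]])
    r2=(r-[x,y])*.6+[x,y]
    s=np.vstack([np.c_[r2,np.full(24,z0+cap-.008)],np.c_[r2,np.full(24,z0+.044)]])
    return box,c,s
def sil(c,p,z0,off,shape,S=8,cap=.068):
    m=np.zeros(shape,np.uint8)
    for k in solids(*p,z0,cap):
        uv=(proj(c,k)-off+.5)*S-.5
        cv2.fillConvexPoly(m,cv2.convexHull(uv.round().astype(np.int32)),1)
    return m
def segmask(im):
    hs=cv2.cvtColor(np.ascontiguousarray(im),cv2.COLOR_RGB2HSV); return (np.where((hs[...,1]<60)|(hs[...,2]<40),1.,0.)).astype(np.float32)
def fit(ims,x,y,z0=.001,capz=.068):
    S=8; obs={}
    for c,im in ims.items():
        u=proj(c,[x,y,.035])[0].round().astype(int)-[24,28]
        w=segmask(im)[u[1]:u[1]+56,u[0]:u[0]+48]
        obs[c]=(cv2.resize(w,None,fx=S,fy=S,interpolation=cv2.INTER_LINEAR)>.5,u)
    def cost(p):
        e=0
        for c,(o,u) in obs.items():
            m=sil(c,p[:3],z0,u,o.shape,S,capz)>0
            near=cv2.dilate(m.astype(np.uint8),np.ones((65,65),np.uint8))>0
            e+=((m!=o)&near).sum()/m.sum()
        return e
    best=None
    for yaw in range(-45,45,10):
        sx=np.array([[x,y,yaw],[x+.006,y,yaw],[x,y+.006,yaw],[x,y,yaw+8]])
        r=minimize(cost,[x,y,yaw],method="Nelder-Mead",options=dict(initial_simplex=sx,maxiter=120,xatol=1e-4,fatol=1e-4))
        if best is None or r.fun<best.fun: best=r
    return best
E
cat > f.py <<'E'
from h import *
t=cv2.imread("pics/top0.png")[:,:,::-1];s=cv2.imread("pics/side0.png")[:,:,::-1]
for x,y in[(.599,.284),(.568,.4105),(.449,.3985),(.424,.272)]:
    for ims in({"top":t},{"side":s},{"top":t,"side":s}):
        b=fit(ims,x,y); print(list(ims),b.x.round(4),round(b.fun,3))
E
python3 f.py
```

```text
['top'] [  0.5999   0.286  -17.9885] 0.084
['side'] [ 0.6024  0.2868 74.6035] 0.18
['top', 'side'] [  0.6008   0.2857 -17.9654] 0.286
['top'] [ 0.5696  0.4129 18.0745] 0.103
['side'] [0.5707 0.417  4.2138] 0.157
['top', 'side'] [ 0.5694  0.4135 14.8875] 0.309
['top'] [ 0.4495  0.4014 23.3317] 0.099
['side'] [ 0.4513  0.4068 18.6392] 0.195
['top', 'side'] [ 0.4501  0.4019 21.475 ] 0.336
['top'] [ 0.4256  0.2742 -8.8012] 0.158
['side'] [ 0.4289  0.2775 -1.7431] 0.296
['top', 'side'] [ 0.4264  0.2745 -6.7692] 0.489
```

```bash
cat >> h.py <<'E'
SW={"A":(.6000,.2858,-18),"B":(.5690,.4130,18),"C":(.4498,.4012,23),"D":(.4255,.2740,-8)}
def press(n):
    x,y,_=SW[n]; yaw=90+np.degrees(np.arctan2(y,x))
    robot.move_to([x,y,.125],[180,0,yaw])
    robot.line_to([x,y,.100],velocity=.1)
    st=robot.line_to([x,y,.066],velocity=.03,f_stop=12)
    p=robot.current_tool_pos(); f=robot.current_contact_force()
    robot.line_to([x,y,.125],velocity=.15)
    print(n,"stop",st,np.round(p,4),np.round(f,1),"t",robot.current_time_s())
E
python3 - <<'E'
from h import *
fingers.gripper_to(0.0)
print(robot.current_time_s())
press("C")
robot.pause(.5)
im=vision.grab_frame("side"); save(im,"side1")
E
```

```text
1.1667
C stop True [0.4499 0.4011 0.0764] [-0.6 -1.4  5.8] t 4.0833
```

View pics/side1.png

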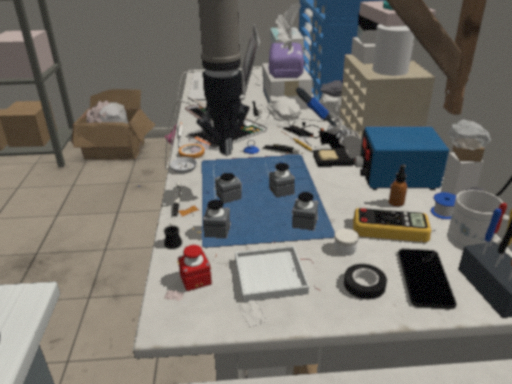

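Run:
```python
import cv2,numpy as np
a=cv2.imread("pics/side0.png")[160:245,200:330];b=cv2.imread("pics/side1.png")[160:245,200:330]
r=lambda i:cv2.resize(i,None,fx=6,fy=6,interpolation=cv2.INTER_CUBIC)[:, :]
cv2.imwrite("pics/cmp1.png",cv2.resize(np.hstack([a,b]),None,fx=3,fy=3,interpolation=cv2.INTER_CUBIC))
```

```text
(no output)
```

View pics/cmp1.png

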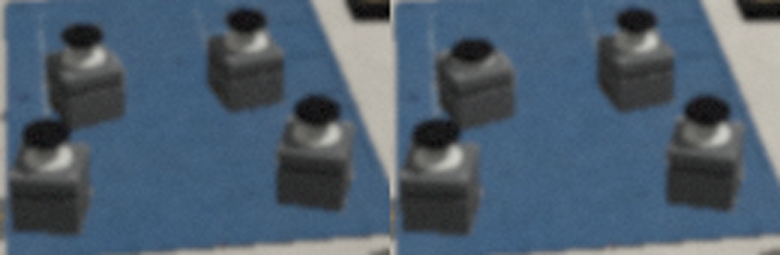

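C's cap (side view near 228,176) is down flush with no stem showing, so it locked. I'll press the other three now.

Run:
```python
from h import *
for n in "BAD": press(n)
robot.pause(.3)
robot.move_to([.30,.45,.2],[180,0,146])
robot.pause(.2)
im=vision.grab_frame("side"); save(im,"side2")
im2=vision.grab_frame("top"); save(im2,"top2")
a=cv2.imread("pics/side0.png")[160:245,200:330];b=im[160:245,200:330,::-1]
cv2.imwrite("pics/cmp2.png",cv2.resize(np.hstack([a,b]),None,fx=3,fy=3,interpolation=cv2.INTER_CUBIC))
print(robot.current_time_s())
```

```text
B stop True [0.5691 0.4129 0.0764] [-0.6 -1.1  4.6] t 6.8583
A stop True [0.6    0.2857 0.0764] [-1.7 -0.2  4.5] t 9.1167
D stop True [0.4257 0.2742 0.0762] [-1.9 -0.7  8.2] t 11.5417
13.0583
```

View pics/cmp2.png

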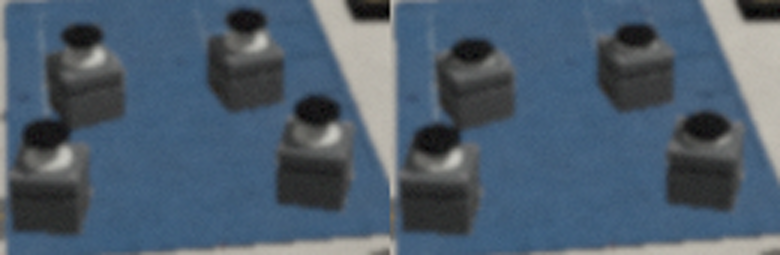

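View pics/top2.png

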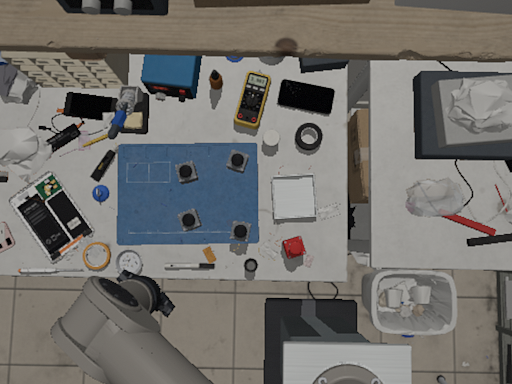

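D's cap (side view near 215,205) has popped back part-way with the stem showing. A, B and C sit flush. All four presses reached the same hard-stop height of 76.2–76.4 mm, so only D is worn. Picking D.

Run:
```python
from h import *
x,y,_=SW["D"]; yaw=171.5
fingers.gripper_to(0.85)
robot.move_to([x,y,.15],[180,0,yaw])
print(robot.line_to([x,y,.030],velocity=.08,f_stop=10), robot.current_tool_pos().round(4) if hasattr(robot.current_tool_pos(),'round') else robot.current_tool_pos())
fingers.gripper_to(0.0,force=40)
print("gap",robot.current_finger_gap(),robot.current_contact_force())
robot.line_to([x,y,.07],velocity=.08)
print("gap",robot.current_finger_gap(),robot.current_contact_force(),robot.current_time_s())
save(vision.grab_frame("side"),"side3")
```

```text
False [0.4259 0.2743 0.0305]
gap 0.5313693854786254 [ 1.04709037 -0.87778109  2.91962033]
gap 0.5340627932158121 [-0.18583559  0.19913802 -2.17685648] 17.2833
```

View pics/side3.png

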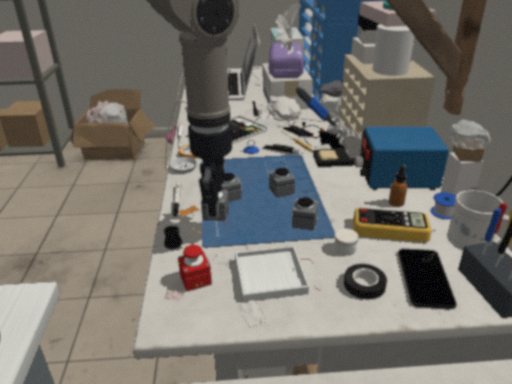

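The picture shows D held in the jaws at about (213,200). The gap is about 46 mm and its 2 N weight shows on the wrist. Placing it in the tray.

Run:
```python
from h import *
x,y,_=SW["D"]
robot.line_to([x,y,.15],velocity=.15)
X,Y=.5117,.1408
robot.move_to([X,Y,.15],[180,0,93.5])
robot.line_to([X,Y,.055],velocity=.12)
st=robot.line_to([X,Y,.032],velocity=.025,f_stop=5)
print(st,robot.current_tool_pos(),robot.current_contact_force(),robot.current_finger_gap())
fingers.gripper_to(0.70)
robot.line_to([X,Y,.15],velocity=.1)
robot.move_to([.30,.45,.2],[180,0,146])
robot.pause(.3)
save(vision.grab_frame("side"),"side4");save(vision.grab_frame("top"),"top4")
a=cv2.imread("pics/side4.png")[150:305,160:360];b=cv2.imread("pics/top4.png")[130:285,150:340]
cv2.imwrite("pics/cmp4.png",cv2.resize(np.hstack([a,b]),None,fx=2,fy=2,interpolation=cv2.INTER_CUBIC))
print(robot.current_time_s())
```

```text
True [0.51142338 0.14076718 0.03535281] [0.02125026 0.98931201 4.57638309] 0.5356118083949798
24.0083
```

View pics/cmp4.png

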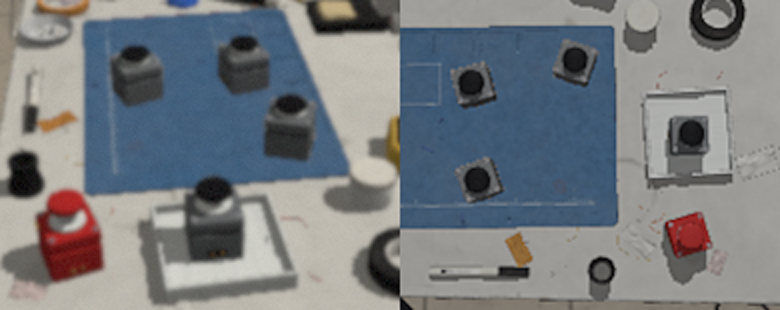

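D stands upright in the tray, well inside its walls. A, B and C are still down and in place, and the bystanders haven't moved. Handing in.

Run:
```python
from h import *
workorder.close_job(); print(robot.current_time_s())
```

```text
the job is handed in; nothing more can be done
the job is handed in; nothing more can be done
```

I pressed all four switches fully home; one popped back up, and it now stands upright in the reject tray. The job was handed in at about 24 s of the 64 s allowed.

- **Test:** every press met the hard stop at the same height (tool at 76.2–76.4 mm). Three caps stayed locked down, and those switches were left where they stood. The worn one was the switch on the mat's near-right corner, which I called "D"; my A–D labels may not match those in your list. Its cap rose part-way, about 4 mm below where it started.
- **Placing:** I gripped the worn switch by its housing and lowered it until it touched the tray floor (5 N contact stop). I then opened the jaws slightly and withdrew.
- **Last checks:** the final side and top pictures show the rejected switch upright near the tray centre. The three good caps are still down, and the loupe, marker, pot, tape and red switch look unmoved. I judged the cap heights by eye from the pictures, with no second press. No check failed or disagreed, except that the side camera alone placed the switches up to about 5 mm off the top camera, so I used the top-camera positions.

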